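Pack the capped sample containers into the transport carrier

TASK

Of the containers standing on the pale-blue bench pad, pack the four that are closed (large round bottle, small round bottle, square bottle, lidded pot) into the blue carrier, each upright and fully down in the well that is made for its shape and size. Set them down without dropping or toppling any, and leave the open bottle and the open pot standing where they are.

Things in the scene. Friction and masses are not known exactly. Their poses are not given: they have to be found in the camera images.
- bottle_large: Capped white plastic bottle with a round body 48 mm across, 105 mm tall in all, about 130 g. Its ribbed round cap is 34 mm across and fills the top 22 mm; 25 mm neck to 28 mm under the top, then the shoulder, full width from 42 mm. Stands loose on the pad (2 mm thick). Origin: centre of its underside, z up along its axis.
- bottle_small: Capped white plastic bottle with a round body 36 mm across, 78 mm tall in all, about 60 g. Ribbed round cap 28 mm across, top 22 mm; 21 mm neck down to 28 mm under the top, then the shoulder, full width from 42 mm under the top. Stands loose on the pad. Origin: centre of its underside, z up along its axis.
- bottle_square: Capped white plastic bottle with a square body 44 x 44 mm (rounded edges), 94 mm tall in all, about 110 g. Ribbed round cap 34 mm across, top 22 mm; 25 mm neck to 28 mm under the top, then the shoulder, full square from 38 mm. Stands loose on the pad, any yaw. Origin: centre of its underside; x, y square to its sides, z up.
- pot: Capped specimen pot, wide and low: pale body 56 mm across at the top, 53 mm at the foot, 70 mm tall in all, about 130 g. Its flat ribbed lid, 62 mm across, fills the top 14 mm and overhangs the body. Stands loose on the pad. Origin: centre of its underside, z up along its axis.
- open_bottle: Look-alike of the large round bottle (48 mm body, same shoulder) but with no cap: bare threaded neck 25 mm across with an open mouth, 95 mm tall, 80 g. Loose on the pad; to be left. Origin: centre of its underside, z up along its axis.
- open_pot: Look-alike of the pot (53 to 56 mm across) but with no lid: an empty open cup 64 mm tall, 60 g. Loose on the pad; to be left. Origin: centre of its underside, z up along its axis.
- tile_large: Fixed dark-grey holder tile 98 x 98 x 30 mm; four fill the blue carrier (212 mm square, walls 42 mm high) 2 by 2, centres 100 mm apart, any order. Central round, 57 mm well, made for the large round bottle: 24 mm deep, 6 mm floor, 3 mm chamfer. Origin: centre of the tile's underside, 5 mm above the bench; x, y along its sides, z up; well floor at z = 6 mm, top at 30 mm.
- tile_small: Fixed dark-grey holder tile 98 x 98 x 30 mm; four fill the blue carrier (212 mm square, walls 42 mm high) 2 by 2, centres 100 mm apart, any order. Central round, 45 mm (the smallest) well, made for the small round bottle: 24 mm deep, 6 mm floor, 3 mm chamfer. Origin: centre of the tile's underside, 5 mm above the bench; x, y along its sides, z up; well floor at z = 6 mm, top at 30 mm.
- tile_square: Fixed dark-grey holder tile 98 x 98 x 30 mm; four fill the blue carrier (212 mm square, walls 42 mm high) 2 by 2, centres 100 mm apart, any order. Central square, 53 x 53 mm (sides along the tile's) well, made for the square bottle: 24 mm deep, 6 mm floor, 3 mm chamfer. Origin: centre of the tile's underside, 5 mm above the bench; x, y along its sides, z up; well floor at z = 6 mm, top at 30 mm.
- tile_pot: Fixed dark-grey holder tile 98 x 98 x 30 mm; four fill the blue carrier (212 mm square, walls 42 mm high) 2 by 2, centres 100 mm apart, any order. Central round, 65 mm (the widest) well, made for the lidded pot: 24 mm deep, 6 mm floor, 3 mm chamfer. Origin: centre of the tile's underside, 5 mm above the bench; x, y along its sides, z up; well floor at z = 6 mm, top at 30 mm.
Things that resemble listed ones, but are neither listed nor needed, are in the scene too. Leave any red look-alike of the bottle_large alone.

How it is judged:
At the end, for the whole second after the job is handed in: Large round bottle, small round bottle, square bottle and pot each stand in their own tile's well: within 8 mm of its centre, base on the well floor (within 3 mm), tilted less than 0.1 rad, released and at rest; the open bottle and open pot stand upright within 30 mm of where they started (horizontal distance between bottle_large and tile_large below 0.008 m and z of bottle_large in the frame of tile_large between 0.003 and 0.009 m and angle between each of bottle_large, bottle_small, bottle_square, pot, open_bottle, open_pot's own z axis and vertical below 0.1 rad and linear speed of each of bottle_large, bottle_small, bottle_square, pot below 0.02 m/s and horizontal distance between bottle_small and tile_small below 0.008 m and z of bottle_small in the frame of tile_small between 0.003 and 0.009 m and horizontal distance between bottle_square and tile_square below 0.008 m and z of bottle_square in the frame of tile_square between 0.003 and 0.009 m and horizontal distance between pot and tile_pot below 0.008 m and z of pot in the frame of tile_pot between 0.003 and 0.009 m and distance of each of open_bottle, open_pot from where it was at the start of the episode below 0.03 m); the robot touches nothing.
It fails at once if an open container is shifted more than 30 mm or tipped (distance of any of open_bottle, open_pot from where it was at the start of the episode above 0.03 m or angle between any of open_bottle, open_pot's own z axis and vertical above 0.35 rad).
It fails at once if a capped container is dropped (falls faster than 0.8 m/s, about 35 mm, out of the fingers) or knocked over ((linear speed of bottle_large above 0.8 m/s and contact force between the fingers and bottle_large below 0.05 N) or (linear speed of bottle_small above 0.8 m/s and contact force between the fingers and bottle_small below 0.05 N) or (linear speed of bottle_square above 0.8 m/s and contact force between the fingers and bottle_square below 0.05 N) or (linear speed of pot above 0.8 m/s and contact force between the fingers and pot below 0.05 N) or angle between any of bottle_large, bottle_small, bottle_square, pot's own z axis and vertical above 1 rad).
It also fails if it takes over 118 s, if anything falls off the work surface, if the arm or the gripper's body presses on something with over 40 N, if the wrist force passes 120 N, or if a joint passes its speed limit or range.

ROBOT

A 6-joint arm with a two-finger parallel gripper is mounted at the origin on the work surface. World frame = base frame: x ahead of the robot, y to its left, z up, the work surface at z = 0. Lengths are in m, angles in rad, forces in N, time in s.
With the tool pointing down it reaches from about 0.4 to 0.825 m from the base axis. Payload 7 kg.
Tool frame: the origin (TCP) lies between the finger pads; the fingertips stand 22 mm ahead of it and the grasp point (between the pads) lies 3 mm ahead of it; z points along the fingers, y is the direction in which the jaws open and shut (so a half turn about z gives the same grasp; the last joint's range is limited). The gripper opens to 88 mm and grips with 3 to 60 N. Pads are 19 mm wide; open, the fingers measure 130 mm over their backs; the gripper's body (78 mm by 193 mm) begins 47 mm behind the grasp point.
Start: joints at [1.609, 0.359, 0.012, 0, -1.224, -0.288], TCP at [0.167, 0.654, 0.249] pointing down, gripper open.
Joint ranges: [-3.07, 3.07], [-1.43, 2.12], [-1.02, 1.25], [-3.03, 1.67], [-3.05, -0], [-3.03, 3.03]. Speed limits (rad/s): [2.39, 2.39, 3.01, 3.14, 3.14, 3.14].

INTERFACE

Orientations are given as [roll, pitch, yaw] about the fixed x, y, z axes, in that order (R = Rz(yaw) Ry(pitch) Rx(roll)).
In Python, from station import arm, optics gives the robot as it stands. The module is installed in compiled form; this text tells all that it offers.
- The arm moves only by the tool jog_arm, never from a script. Its argument "motion" is a list that holds one entry, the list of rows, each a list of 7 numbers: the shift along the tool's x, y, z in m, then the turn, a rotation vector about the tool's x, y, z in degrees, then the finger opening in m, from 0 to 0.0876. In form: [[[x, y, z, rx, ry, rz, grip], ...]]. A call has 1 to 8 rows; each row is the pose to reach, as a shift and turn from the pose measured when the call began, along the tool's axes at that moment; what a row does not reach only later rows make up. A row lasts 1/10 s, in which the tool goes at most 50 mm and 8.59 degrees, less where a joint would pass 70% of its speed; a pose out of reach is approached as far as the arm can. A call with a gripper value outside its range is refused whole. The fingers move at their own pace and stop on an object; "newtons" is the grip in N (left out, the last holds). Time passes only in rows, so rows that repeat a pose let the fingers close. It gives the time, the measured TCP pose, the force and the opening at its end, in the units of the state.
- arm.get_state(): the state, without advancing time (a new reading comes with each control period).
- optics.grab_frame(name): name is "side" or "top" or "wrist"; returns the picture (400x640x3 uint8, red, green, blue); there is no depth.
- optics.camera_model(name): a dict with "mtx" (3x3 intrinsics, pixels), "R" (3x3) and "t" (3): a world point X has camera coordinates R X + t; the wrist camera has in their place "mount" (4x4, takes a point from camera to tool coordinates, whose origin is the TCP and whose axes are the flange's). Camera axes: x right, y down, z forward; pixel columns grow to the right and rows downward; lengths in m; the calibration is good to about 2 mm. A picture is of the moment at which its call begins: read the wrist's pose just before it. camera_model takes no time and is no camera call.
- arm.job_done(): hands the job in, once; it reports no verdict.
The state is a dict: "t": time; "q": joint angles; "qd": joint speeds; "joint_efforts": joint torques, N m; "eef_pos": TCP position; "ee_rot": TCP orientation; "force": force on the tool from outside, world axes, zero at the start; "moment": the same for the moment, N m; "width": finger opening in m.
Only numpy, scipy, OpenCV 4.12 (cv2) and the standard library are available. Lean on these libraries where they do the work, as an engineer would, in place of code of your own. Each camera call takes 0.05 s, during which the arm holds its last target.

## Working session

There is one attempt and no reset: what is moved stays moved. The work goes in short steps, Python scripts to look and compute and a tool call to move; the robot and the scene stay as the last step left them, time stands still between calls to the robot, and variables do not carry over. Pictures are saved under pics/ and viewed, and the job is handed in when it is done.

Besides the shell and the picture viewer there is one more tool, called after "Request:" as name(argument=value, ...), one argument or row to a line, values as JSON. jog_arm: Moves the arm, as the interface text tells. Its arguments: {"type":"object","properties":{"motion":{"type":"array","items":{"type":"array","items":{"type":"array","items":{"type":"number"}}}},"newtons":{"type":"number"}},"required":["motion"]}

```bash
mkdir -p pics; python3 - <<'E'
from station import arm, optics
import cv2
print(arm.get_state())
for n in ("top","side","wrist"):
    f=optics.grab_frame(n); cv2.imwrite(f"pics/{n}0.png",f[:,:,::-1]); m=optics.camera_model(n)
    print(n,{k:(v.tolist() if hasattr(v,'tolist') else v) for k,v in m.items()})
E
```

```text
{'t': 0.0, 'q': array([ 1.60913039e+00,  3.59411993e-01,  1.10940486e-02, -3.62186358e-04,
       -1.22406819e+00, -2.88101170e-01]), 'qd': array([ 0.00126777,  0.00024912,  0.00048923, -0.00040686, -0.00119117,
        0.00039377]), 'joint_efforts': array([-3.68823848e-04, -5.82715237e+01,  2.93048286e+01,  6.99703574e+00,
        6.96582603e-03, -1.65651168e-04]), 'eef_pos': array([0.16675074, 0.65363817, 0.24761955]), 'ee_rot': array([ 3.13997162e+00, -1.25314979e-04, -2.49890354e-01]), 'force': array([-0.49170697, -0.25273852,  0.12286096]), 'moment': array([ 0.01881669,  0.00358328, -0.00826276]), 'width': 0.08743859266688335}
top {'mtx': [[400.8149285451011, 0.0, 315.1142653647489], [0.0, 400.8149285451011, 199.07661051729852], [0.0, 0.0, 1.0]], 'R': [[-0.02806947242783226, -0.9996003332559567, 0.0033583436695581877], [-0.9962787343261094, 0.027701993155016827, -0.08161668398559276], [0.08149103169789833, -0.005636783641324243, -0.996658135181263]], 't': [0.03126781384347374, 0.5662969157565536, 1.0043257077023595]}
side {'mtx': [[396.85546431749674, 0.0, 321.1590767705808], [0.0, 396.85546431749674, 203.2931584139063], [0.0, 0.0, 1.0]], 'R': [[0.8634997641897171, -0.5041418975983785, -0.014460440180331808], [-0.3204877672481629, -0.5263452032042387, -0.7875584537722747], [0.38943003002925985, 0.6846909333047976, -0.6160702699868051]], 't': [-0.4802060626757399, 0.22386976268290595, 0.7022716832118764]}
wrist {'mtx': [[347.8357416192456, 0.0, 307.29729480852126], [0.0, 347.8357416192456, 201.84195022274406], [0.0, 0.0, 1.0]], 'mount': [[0.0005491617841285297, -0.966128031417539, -0.25806263838573396, 0.06903611633495138], [0.9999992179099929, 0.0008205338203875204, -0.0009438769265152369, 0.0002563150172979478], [0.0011236550794884869, -0.25806191821638613, 0.9661277264242764, -0.13588598005171526], [0.0, 0.0, 0.0, 1.0]]}
```

View pics/top0.png

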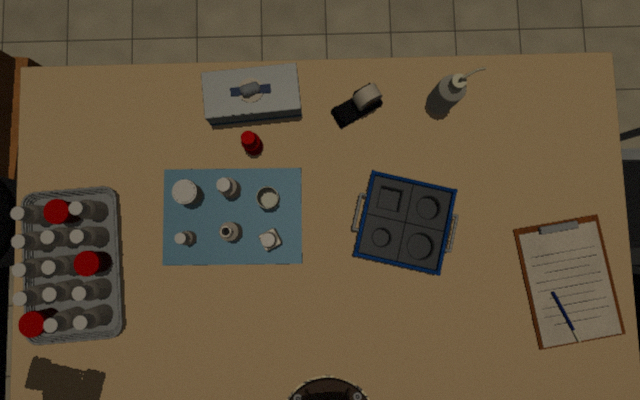

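View pics/side0.png

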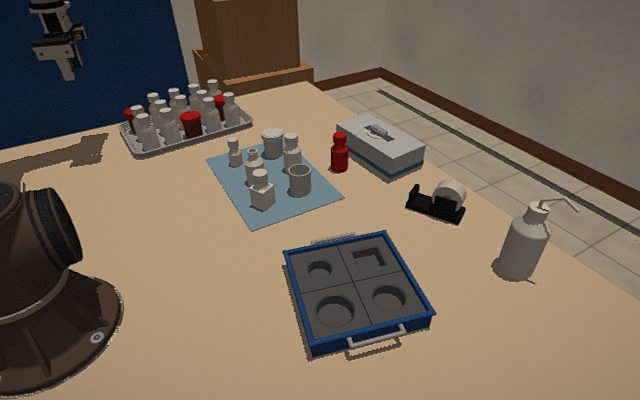

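View pics/wrist0.png

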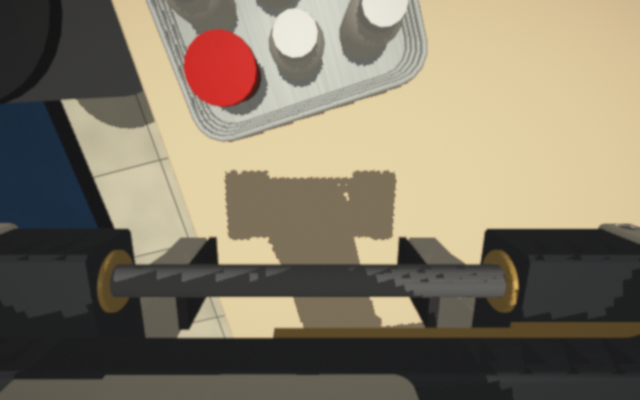

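The top view shows the pad at px (163-302,168-265) with six containers. Pot is near (185,193), large bottle (227,187), open pot (268,199), small bottle (184,239), open bottle (230,232) and square bottle (270,239). The carrier is at (355-456,172-273), with the square well upper left and the small well lower left. I'll enlarge the crops next.

```bash
python3 - <<'E'
import cv2
f=cv2.imread("pics/top0.png"); s=cv2.imread("pics/side0.png")
def crop(im,x0,y0,w,h,k,name):
    c=cv2.resize(im[y0:y0+h,x0:x0+w],None,fx=k,fy=k,interpolation=cv2.INTER_CUBIC)
    c=cv2.convertScaleAbs(c,alpha=1.5,beta=10)
    for i in range(0,w,10):
        cv2.putText(c,str(x0+i),(i*k,8),0,.3,(0,255,255),1); cv2.line(c,(i*k,0),(i*k,h*k),(0,120,120) ,1) if 0 else cv2.line(c,(i*k,10),(i*k,15),(0,255,255),1)
    for i in range(0,h,10): cv2.putText(c,str(y0+i),(0,i*k+3),0,.3,(0,255,0),1);cv2.line(c,(20,i*k),(25,i*k),(0,255,0),1)
    cv2.imwrite("pics/"+name,c)
crop(f,160,165,145,102,5,"c_pad.png"); crop(f,345,165,120,112,5,"c_car.png"); crop(s,205,120,145,110,5,"c_side.png")
crop(s,275,225,165,130,4,"c_scar.png")
E
```

```text
(no output)
```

View pics/c_pad.png

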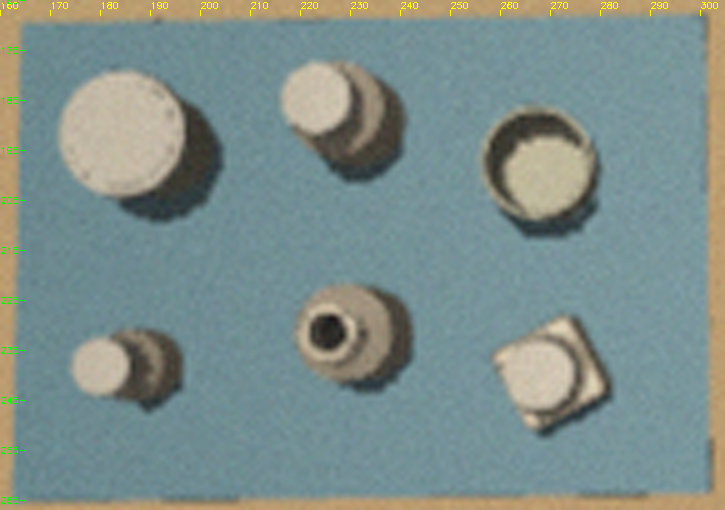

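View pics/c_car.png

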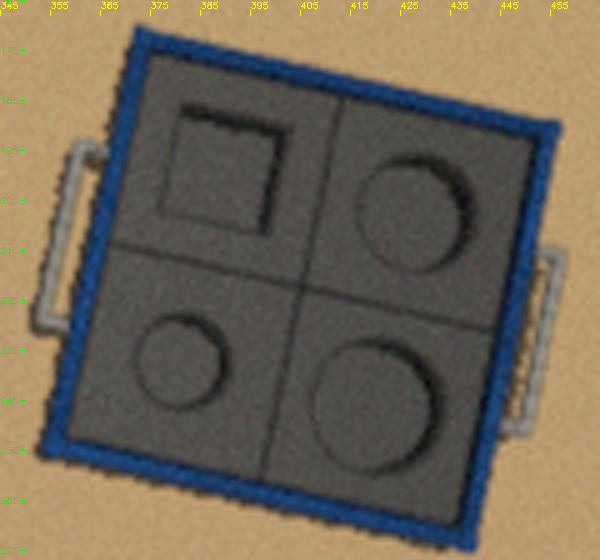

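View pics/c_side.png

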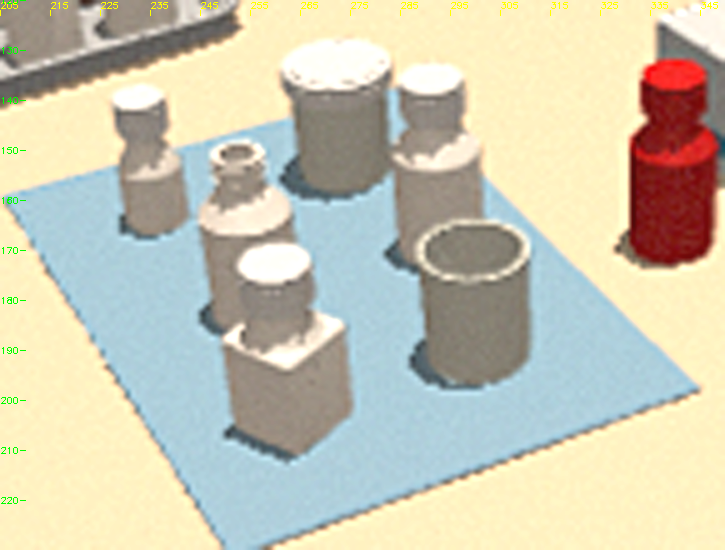

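View pics/c_scar.png

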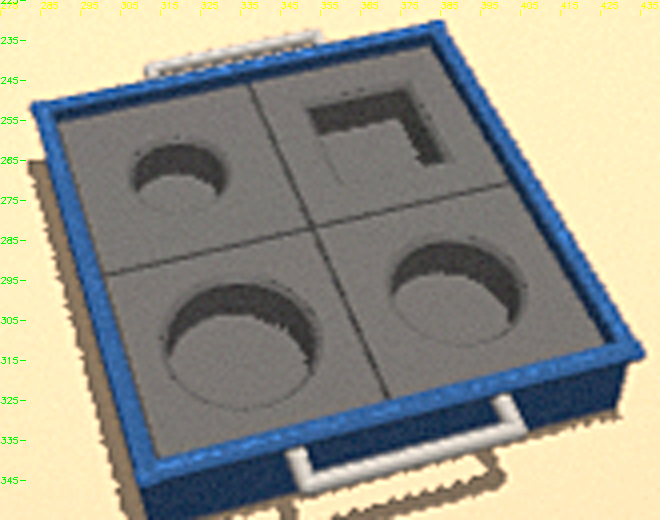

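```bash
cat > h.py <<'E'
import numpy as np, cv2
from station import arm, optics
from scipy.optimize import least_squares
from scipy.spatial.transform import Rotation as Ro
M={n:optics.camera_model(n) for n in("top","side")}
def proj(n,X):
    m=M[n]; c=m["R"]@np.array(X,float)+m["t"]; p=m["mtx"]@c; return p[:2]/p[2]
def at_z(n,uv,z):
    m=M[n]; d=m["R"].T@np.linalg.inv(m["mtx"])@[uv[0],uv[1],1]; c=-m["R"].T@m["t"]; return c+d*(z-c[2])/d[2]
def T_tool(s=None):
    s=s or arm.get_state(); T=np.eye(4); T[:3,:3]=Ro.from_euler('xyz',s["ee_rot"]).as_matrix(); T[:3,3]=s["eef_pos"]; return T
def wrist_at_z(uv,z,T):
    m=optics.camera_model("wrist"); C=T@np.array(m["mount"]); d=C[:3,:3]@np.linalg.inv(m["mtx"])@[uv[0],uv[1],1]; c=C[:3,3]; return c+d*(z-c[2])/d[2]
def wrist_proj(X,T):
    m=optics.camera_model("wrist"); C=T@np.array(m["mount"]); c=np.linalg.inv(C)@np.append(X,1); p=np.array(m["mtx"])@c[:3]; return p[:2]/p[2]
def shift(xyz,yaw,T=None):
    """tool-frame shift and rotvec deg to reach TCP xyz, pointing down with yaw"""
    T=T_tool() if T is None else T
    d=T[:3,:3].T@(np.array(xyz)-T[:3,3]); r=Ro.from_matrix(T[:3,:3].T@Ro.from_euler('xyz',[np.pi,0,yaw]).as_matrix()).as_rotvec(degrees=True)
    return np.round(d,4),np.round(r,2)
E
python3 - <<'E'
from h import *
t={'pot':((122.5,133.5),.072,(336,65)),'large':((316,98),.107,(431,80)),'small':((101.5,366.5),.080,(139,97)),'square':((539,375),.096,(275,263)),'openb':((327,332),.097,(237,155)),'openp':((540,164),.066,(473,250))}
for k,(c,z,s) in t.items():
    a=at_z('top',(160+c[0]/5-.4,165+c[1]/5-.4),z); b=at_z('side',(205+s[0]/5-.4,120+s[1]/5-.4),z)
    print(k,a.round(4),b.round(4),'dist',np.hypot(*a[:2]).round(3))
tc=np.array([(138,28),(557,125),(470,548),(45,450)])/5-.4+[345,165]
sc=np.array([(441,25),(640,352),(148,480),(32,105)])/4-.4+[275,225]  # same order? solved below
P=[at_z('top',p,.042) for p in tc]; S=[at_z('side',p,.042) for p in sc]
print('top corners',np.round(P,4).tolist()); print('side corners',np.round(S,4).tolist())
for Q in(P,S):
    Q=np.array(Q)[:,:2]; e=Q[1]-Q[0]; print('mean',Q.mean(0), 'sides',[np.linalg.norm(Q[i]-Q[i-1]).round(4) for i in range(4)],'ang',[np.degrees(np.arctan2(*(Q[i]-Q[i-1])[::-1])).round(2) for i in range(4)])
print('cross',at_z('top',np.array((303,289))/5-.4+[345,165],.035),at_z('side',np.array((315,228))/4-.4+[275,225],.035))
# square bottle shoulder corners, z=.002+.056
for p in [(572,317),(610,395),(545,434),(493,357)]: print(at_z('top',(160+p[0]/5-.4,165+p[1]/5-.4),.058).round(4))
E
```

```text
pot [0.5909 0.335  0.072 ] [0.5921 0.3355 0.072 ] dist 0.679
large [0.6013 0.2326 0.107 ] [0.6023 0.2323 0.107 ] dist 0.645
small [0.4779 0.3427 0.08  ] [0.48   0.3445 0.08  ] dist 0.588
square [0.4682 0.1311 0.096 ] [0.4701 0.1319 0.096 ] dist 0.486
openb [0.4912 0.2307 0.097 ] [0.4922 0.2308 0.097 ] dist 0.543
openp [0.5708 0.1322 0.066 ] [0.5734 0.1351 0.066 ] dist 0.586
top corners [[0.6347, -0.131, 0.042], [0.5795, -0.3406, 0.042], [0.37, -0.2854, 0.042], [0.4242, -0.0763, 0.042]]
side corners [[0.6337, -0.1331, 0.042], [0.5795, -0.3404, 0.042], [0.372, -0.2868, 0.042], [0.4239, -0.0754, 0.042]]
mean [ 0.50209632 -0.20832109] sides [np.float64(0.2176), np.float64(0.2167), np.float64(0.2167), np.float64(0.216)] ang [np.float64(-14.56), np.float64(-104.76), np.float64(165.25), np.float64(75.48)]
mean [ 0.50227598 -0.20894771] sides [np.float64(0.2176), np.float64(0.2143), np.float64(0.2144), np.float64(0.2176)] ang [np.float64(-15.38), np.float64(-104.66), np.float64(165.5), np.float64(76.19)]
cross [ 0.50062915 -0.21007496  0.035     ] [ 0.50370225 -0.2088555   0.035     ]
[0.4955 0.1188 0.058 ]
[0.4568 0.1009 0.058 ]
[0.4388 0.1331 0.058 ]
[0.477  0.1579 0.058 ]
```

```bash
python3 - <<'E'
from h import *
print(shift([.5915,.335,.22],-.2565))
E
```

```text
(array([0.4903, 0.2038, 0.0282]), array([ 0.07, -0.01,  0.38]))
```

Request:
jog_arm(
  motion=[
    [[0.045, 0.019, 0.003, 0, 0, 0, 0.087], [0.09, 0.038, 0.006, 0, 0, 0, 0.087], [0.135, 0.056, 0.009, 0, 0, 0, 0.087], [0.18, 0.075, 0.012, 0, 0, 0, 0.087], [0.225, 0.094, 0.014, 0, 0, 0, 0.087], [0.27, 0.112, 0.017, 0, 0, 0, 0.087], [0.315, 0.131, 0.02, 0, 0, 0, 0.087], [0.36, 0.15, 0.022, 0, 0, 0, 0.087]],
  ],
)

```text
t: 0.95
eef_pos: [0.4797, 0.4178, 0.2258]
ee_rot: [3.14, 0.0, -0.25]
force: [0.2, 2.3, 0.2]
width: 0.0872
```

```bash
python3 - <<'E'
from h import *
print(arm.get_state());print(shift([.5915,.335,.20],-.2565))
E
```

```text
{'t': 0.95, 'q': array([ 1.02301528e+00,  3.10937838e-01, -1.10877561e-01,  4.36699431e-04,
       -1.15050446e+00,  2.97908124e-01]), 'qd': array([-0.80299531,  0.1517916 ,  0.16705914,  0.00444151, -0.01456106,
        0.79646851]), 'joint_efforts': array([ 4.36356202e+00, -5.64305520e+01,  2.69642776e+01,  6.59414783e+00,
       -4.41351417e-02, -1.33490391e+00]), 'eef_pos': array([0.47972773, 0.41781014, 0.22578146]), 'ee_rot': array([ 3.14001925e+00,  6.63272341e-05, -2.49694487e-01]), 'force': array([0.22508431, 2.28824673, 0.17105607]), 'moment': array([ 0.11665396, -0.10143803,  0.01360009]), 'width': 0.08718679141786691}
(array([0.1288, 0.0526, 0.0259]), array([0.09, 0.  , 0.39]))
```

Request:
jog_arm(
  motion=[
    [[0.046, 0.019, 0.009, 0, 0, 0, 0.087], [0.09, 0.037, 0.018, 0, 0, 0, 0.087], [0.1288, 0.0526, 0.0259, 0.09, 0, 0.39, 0.087], [0.1288, 0.0526, 0.0259, 0.09, 0, 0.39, 0.087], [0.1288, 0.0526, 0.0259, 0.09, 0, 0.39, 0.087]],
  ],
)

```text
t: 1.45
eef_pos: [0.592, 0.3337, 0.1988]
ee_rot: [3.14, 0.001, -0.259]
force: [-0.9, -0.8, 1.2]
width: 0.087
```

```bash
python3 - <<'E'
from h import *
s=arm.get_state();T=T_tool(s); f=optics.grab_frame("wrist"); cv2.imwrite("pics/w1.png",f[:,:,::-1])
print(T[:3,3],s['ee_rot'],wrist_proj([.5915,.335,.072],T),wrist_proj([.6018,.2324,.107],T));print(shift([.5915,.335,.07],-.2565))
E
```

```text
[0.59203234 0.33368309 0.19883928] [ 3.14011908e+00  1.10705119e-03 -2.58929836e-01] [305.60184269 201.30985711] [452.17712393 161.84896524]
(array([-0.    , -0.0004,  0.1295]), array([ 0.04,  0.04, -0.05]))
```

View pics/w1.png

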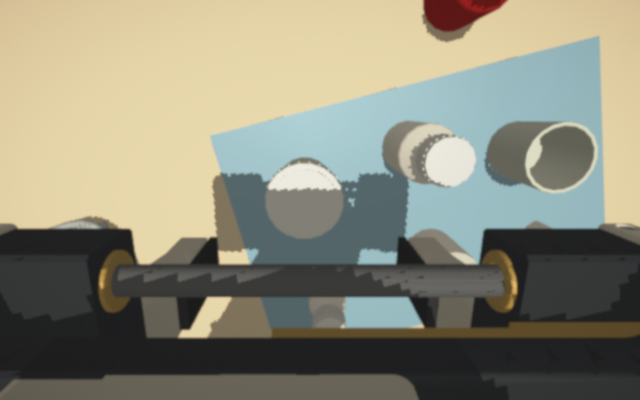

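The wrist view shows the pot lid at (304,200) and the large cap at (450,161). Both are within about 2 px of the predictions, so I'll descend on the pot.

Request:
jog_arm(
  motion=[
    [[0, 0, 0.04, 0, 0, 0, 0.087], [0, 0, 0.075, 0, 0, 0, 0.087], [0, 0, 0.105, 0, 0, 0, 0.087], [0, 0, 0.1295, 0, 0, 0, 0.087], [0, 0, 0.1295, 0, 0, 0, 0.087], [0, 0, 0.1295, 0, 0, 0, 0.06], [0, 0, 0.1295, 0, 0, 0, 0.05], [0, 0, 0.1295, 0, 0, 0, 0.05]],
  ],
  newtons=15,
)

```text
t: 2.3
eef_pos: [0.592, 0.3356, 0.072]
ee_rot: [-3.14, -0.001, -0.257]
force: [-0.2, 0.5, -0.3]
width: 0.0687
```

Request:
jog_arm(
  motion=[
    [[0, 0, 0, 0, 0, 0, 0.05], [0, 0, 0, 0, 0, 0, 0.05], [0, 0, 0, 0, 0, 0, 0.05]],
  ],
  newtons=15,
)

```text
t: 2.6
eef_pos: [0.5924, 0.3358, 0.0729]
ee_rot: [-3.139, -0.002, -0.257]
force: [-0.0, 1.0, 2.9]
width: 0.0616
```

Request:
jog_arm(
  motion=[
    [[0, 0, -0.015, 0, 0, 0, 0.05], [0, 0, -0.04, 0, 0, 0, 0.05], [0, 0, -0.07, 0, 0, 0, 0.05], [0, 0, -0.1, 0, 0, 0, 0.05], [0, 0, -0.125, 0, 0, 0, 0.05], [0, 0, -0.135, 0, 0, 0, 0.05], [0, 0, -0.135, 0, 0, 0, 0.05]],
  ],
  newtons=20,
)

```text
t: 3.3
eef_pos: [0.5925, 0.3359, 0.2099]
ee_rot: [-3.136, -0.004, -0.257]
force: [1.1, -0.4, -2.5]
width: 0.0616
```

```bash
python3 - <<'E'
from h import *
f=optics.grab_frame("side"); cv2.imwrite("pics/s2.png",f[:,:,::-1])
print(shift([.4412,-.2442,.21],-.2565))
E
```

```text
(array([ 0.0016,  0.5989, -0.0042]), array([-0.21, -0.1 , -0.03]))
```

View pics/s2.png

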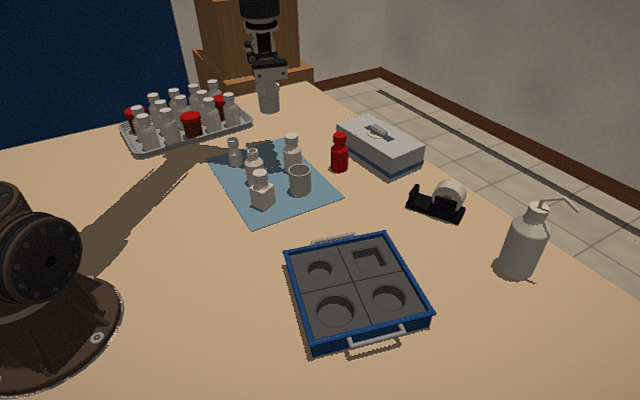

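The pot hangs upright in the fingers at px (268,95). Next I'll move it over to the carrier.

Request:
jog_arm(
  motion=[
    [[0, 0.03, 0, 0, 0, 0, 0.05], [0, 0.075, 0, 0, 0, 0, 0.05], [0, 0.12, 0, 0, 0, 0, 0.05], [0, 0.165, 0, 0, 0, 0, 0.05], [0, 0.21, 0, 0, 0, 0, 0.05], [0, 0.255, 0, 0, 0, 0, 0.05], [0, 0.3, 0, 0, 0, 0, 0.05], [0, 0.345, 0, 0, 0, 0, 0.05]],
  ],
)

```text
t: 4.15
eef_pos: [0.5024, -0.0, 0.2051]
ee_rot: [-3.139, 0.001, -0.257]
force: [1.4, -0.3, -1.8]
width: 0.0615
```

```bash
python3 - <<'E'
from h import *
print(shift([.4412,-.2442,.21],-.2565))
E
```

```text
(array([ 0.0029,  0.2517, -0.0055]), array([-0.13,  0.04, -0.02]))
```

Request:
jog_arm(
  motion=[
    [[0.001, 0.045, 0, 0, 0, 0, 0.05], [0.001, 0.09, -0.002, 0, 0, 0, 0.05], [0.002, 0.135, -0.003, 0, 0, 0, 0.05], [0.002, 0.18, -0.004, 0, 0, 0, 0.05], [0.003, 0.22, -0.005, 0, 0, 0, 0.05], [0.003, 0.245, -0.0055, 0, 0, 0, 0.05], [0.003, 0.2517, -0.0055, -0.13, 0.04, 0, 0.05], [0.003, 0.2517, -0.0055, -0.13, 0.04, 0, 0.05]],
  ],
)

```text
t: 4.95
eef_pos: [0.4401, -0.2448, 0.2085]
ee_rot: [3.142, 0.003, -0.259]
force: [0.5, 0.9, -2.7]
width: 0.0614
```

```bash
python3 - <<'E'
from h import *
s=arm.get_state();T=T_tool(s); f=optics.grab_frame("wrist"); cv2.imwrite("pics/w3.png",f[:,:,::-1])
W={'pot':(.4412,-.2442),'small':(.4666,-.1475),'square':(.5634,-.1728),'large':(.538,-.2696),'cross':(.5023,-.2085)}
print(T[:3,3],s['ee_rot'])
for k,v in W.items(): print(k,wrist_proj([*v,.035],T))
print(shift([.4412,-.2442,.16],-.2565))
E
```

```text
[ 0.44013503 -0.24480035  0.20849477] [ 3.14153802e+00  2.78686530e-03 -2.59160519e-01]
pot [306.40496669 185.94854125]
small [196.53119217 186.11095161]
square [186.22516804  69.01383826]
large [306.08472182  68.74449494]
cross [248.88402834 129.98078363]
(array([ 0.0007, -0.0001,  0.0488]), array([-0.01,  0.13, -0.09]))
```

View pics/w3.png

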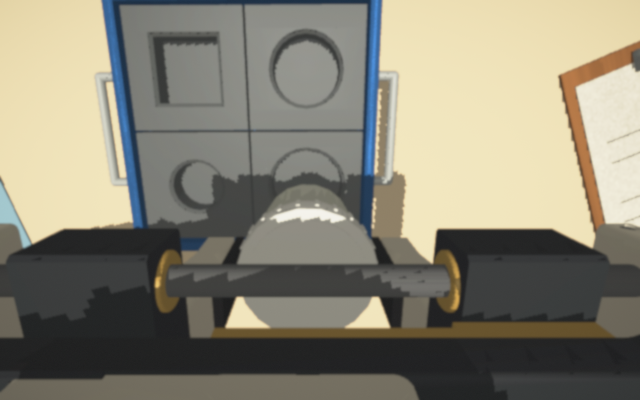

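The seam cross is at (248,131) against a prediction of (249,130), and the wells sit where I expected them. I'll lower the pot.

Request:
jog_arm(
  motion=[
    [[0.001, 0, 0.03, 0, 0.1, 0, 0.05], [0.001, 0, 0.06, 0, 0.1, 0, 0.05], [0.001, 0, 0.085, 0, 0.1, 0, 0.05], [0.001, 0, 0.1, 0, 0.1, 0, 0.05], [0.001, 0, 0.11, 0, 0.1, 0, 0.05], [0.001, 0, 0.118, 0, 0.1, 0, 0.05], [0.001, 0, 0.122, 0, 0.1, 0, 0.05], [0.001, 0, 0.122, 0, 0.1, 0, 0.05]],
  ],
)

```text
t: 5.8
eef_pos: [0.4414, -0.244, 0.0867]
ee_rot: [-3.141, 0.001, -0.258]
force: [-0.4, 1.1, -1.0]
width: 0.0613
```

Request:
jog_arm(
  motion=[
    [[0, 0, 0.002, 0, 0, 0, 0.05], [0, 0, 0.004, 0, 0, 0, 0.05], [0, 0, 0.004, 0, 0, 0, 0.05]],
  ],
)

```text
t: 6.1
eef_pos: [0.4415, -0.2441, 0.0828]
ee_rot: [-3.141, 0.0, -0.258]
force: [-0.2, 0.3, -1.9]
width: 0.0614
```

Request:
jog_arm(
  motion=[
    [[0, 0, 0.0015, 0, 0, 0, 0.05], [0, 0, 0.003, 0, 0, 0, 0.05], [0, 0, 0.003, 0, 0, 0, 0.05]],
  ],
)

```text
t: 6.4
eef_pos: [0.4421, -0.2443, 0.0817]
ee_rot: [3.141, -0.001, -0.257]
force: [-5.0, 5.0, 18.8]
width: 0.0616
```

Request:
jog_arm(
  motion=[
    [[0, 0, -0.001, 0, 0, 0, 0.05], [0, 0, -0.001, 0, 0, 0, 0.075], [0, 0, -0.001, 0, 0, 0, 0.08], [0, 0, -0.001, 0, 0, 0, 0.08], [0, 0, -0.02, 0, 0, 0, 0.08], [0, 0, -0.06, 0, 0, 0, 0.08], [0, 0, -0.1, 0, 0, 0, 0.08], [0, 0, -0.12, 0, 0, 0, 0.08]],
  ],
)

```text
t: 7.2
eef_pos: [0.4431, -0.2447, 0.205]
ee_rot: [3.141, -0.005, -0.257]
force: [1.7, 0.6, -0.1]
width: 0.0801
```

```bash
python3 - <<'E'
from h import *
s=arm.get_state();T=T_tool(s); f=optics.grab_frame("wrist"); cv2.imwrite("pics/w4.png",f[:,:,::-1])
print(T[:3,3],s['width'],wrist_proj([.4412,-.2442,.081],T))
print(shift([.479,.3435,.20],-.2565))
E
```

```text
[ 0.44312708 -0.24473701  0.20495724] 0.0800523470845524 [307.16940405 204.70572077]
(array([-0.1156, -0.5782,  0.0058]), array([ 0.04, -0.5 ,  0.01]))
```

View pics/w4.png

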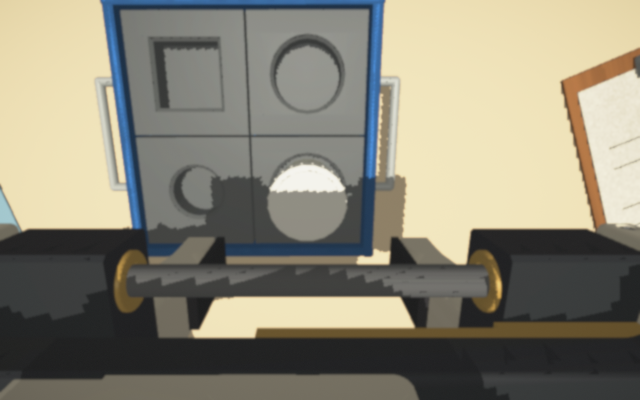

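The pot is seated centrally, with its lid at (308,202) against a predicted (307,205). The small bottle is next.

Request:
jog_arm(
  motion=[
    [[-0.007, -0.035, 0, 0, -0.1, 0, 0.075], [-0.016, -0.08, 0, 0, -0.2, 0, 0.07], [-0.025, -0.127, 0, 0, -0.3, 0, 0.06], [-0.034, -0.172, 0, 0, -0.4, 0, 0.06], [-0.043, -0.217, 0, 0, -0.5, 0, 0.06], [-0.052, -0.262, 0, 0, -0.5, 0, 0.06], [-0.061, -0.307, 0, 0, -0.5, 0, 0.06], [-0.07, -0.352, 0, 0, -0.5, 0, 0.06]],
  ],
)

```text
t: 8.05
eef_pos: [0.4653, 0.1151, 0.2061]
ee_rot: [3.141, 0.0, -0.256]
force: [1.3, -0.9, -0.8]
width: 0.06
```

```bash
python3 - <<'E'
from h import *
print(shift([.479,.3435,.18],-.2565))
E
```

```text
(array([-0.0446, -0.2245,  0.0259]), array([0.04, 0.01, 0.02]))
```

Request:
jog_arm(
  motion=[
    [[-0.009, -0.045, 0.003, 0, 0, 0, 0.06], [-0.018, -0.09, 0.008, 0, 0, 0, 0.06], [-0.027, -0.135, 0.014, 0, 0, 0, 0.06], [-0.036, -0.18, 0.02, 0, 0, 0, 0.06], [-0.042, -0.21, 0.025, 0, 0, 0, 0.06], [-0.0446, -0.2245, 0.0259, 0, 0, 0, 0.06], [-0.0446, -0.2245, 0.0259, 0, 0, 0, 0.06], [-0.0446, -0.2245, 0.0259, 0, 0, 0, 0.06]],
  ],
)

```text
t: 8.85
eef_pos: [0.4787, 0.3429, 0.1796]
ee_rot: [3.14, 0.001, -0.256]
force: [0.2, -0.2, 0.4]
width: 0.0599
```

```bash
python3 - <<'E'
from h import *
s=arm.get_state();T=T_tool(s); f=optics.grab_frame("wrist"); cv2.imwrite("pics/w5.png",f[:,:,::-1])
print(T[:3,3],s['width'],wrist_proj([.479,.3435,.080],T),wrist_proj([.4918,.2308,.097],T))
print(shift([.479,.3435,.072],-.2565))
E
```

```text
[0.47873887 0.34288022 0.17962014] 0.05985138897328814 [306.06903103 210.02816327] [474.46820384 155.14096634]
(array([-1.000e-04, -1.100e-03,  1.079e-01]), array([ 0.07,  0.02, -0.01]))
```

View pics/w5.png

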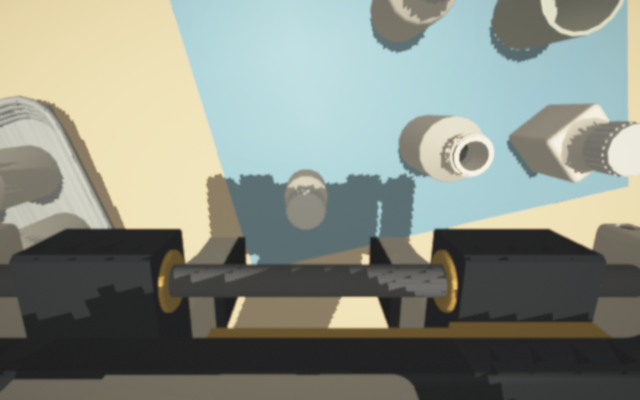

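The small cap is at (305,209), matching the prediction of (306,210). I'll descend and grip it.

Request:
jog_arm(
  motion=[
    [[0, -0.001, 0.035, 0, 0, 0, 0.06], [0, -0.001, 0.065, 0, 0, 0, 0.06], [0, -0.001, 0.09, 0, 0, 0, 0.06], [0, -0.001, 0.109, 0, 0, 0, 0.06], [0, -0.001, 0.109, 0, 0, 0, 0.06], [0, -0.001, 0.109, 0, 0, 0, 0.03], [0, -0.001, 0.109, 0, 0, 0, 0.02], [0, -0.001, 0.109, 0, 0, 0, 0.02]],
  ],
  newtons=15,
)

```text
t: 9.7
eef_pos: [0.4796, 0.3438, 0.0725]
ee_rot: [-3.141, -0.001, -0.257]
force: [1.0, 0.1, -0.7]
width: 0.0415
```

Request:
jog_arm(
  motion=[
    [[0, 0, 0, 0, 0, 0, 0.02], [0, 0, 0, 0, 0, 0, 0.02], [0, 0, 0, 0, 0, 0, 0.02], [0, 0, 0, 0, 0, 0, 0.02]],
  ],
)

```text
t: 10.1
eef_pos: [0.4801, 0.3442, 0.0734]
ee_rot: [-3.14, -0.001, -0.256]
force: [-0.6, -0.6, 6.4]
width: 0.0274
```

Request:
jog_arm(
  motion=[
    [[0, 0, -0.01, 0, 0, 0, 0.02], [0, 0, -0.03, 0, 0, 0, 0.02], [0, 0, -0.06, 0, 0, 0, 0.02], [0, 0, -0.09, 0, 0, 0, 0.02], [0, 0, -0.12, 0, 0, 0, 0.02], [0, 0, -0.14, 0, 0, 0, 0.02], [0, 0, -0.14, 0, 0, 0, 0.02]],
  ],
  newtons=20,
)

```text
t: 10.8
eef_pos: [0.4808, 0.3451, 0.2174]
ee_rot: [-3.134, -0.004, -0.256]
force: [0.8, -0.8, -0.9]
width: 0.0275
```

```bash
python3 - <<'E'
from h import *
f=optics.grab_frame("side"); cv2.imwrite("pics/s6.png",cv2.resize(f[60:240,150:400,::-1],None,fx=3,fy=3))
print(shift([.4666,-.1475,.21],-.2565))
E
```

```text
(array([0.1116, 0.4794, 0.0031]), array([-0.29, -0.15,  0.02]))
```

View pics/s6.png

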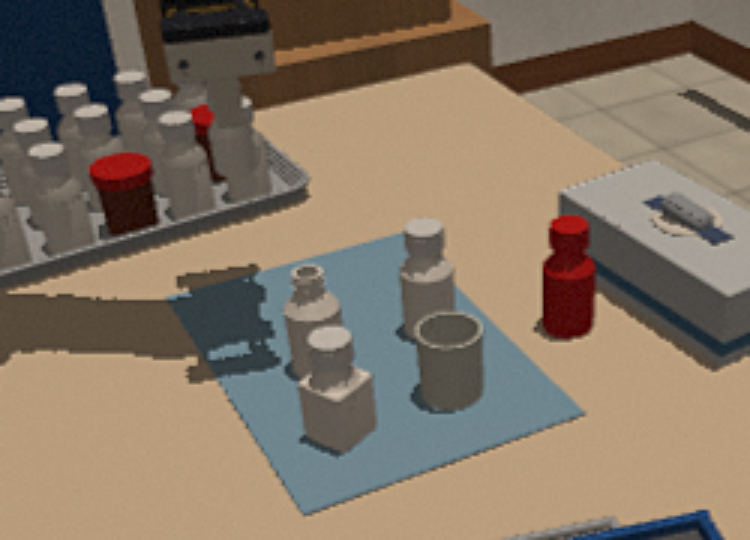

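The small bottle is lifted (it hangs in front of the tray near crop px (238,110)) and the pad spot is empty.

Request:
jog_arm(
  motion=[
    [[0.007, 0.03, 0, 0, 0, 0, 0.02], [0.017, 0.075, 0, 0, 0, 0, 0.02], [0.028, 0.12, 0, 0, 0, 0, 0.02], [0.038, 0.165, 0, 0, 0, 0, 0.02], [0.049, 0.21, 0, 0, 0, 0, 0.02], [0.059, 0.255, 0, 0, 0, 0, 0.02], [0.07, 0.3, 0, 0, 0, 0, 0.02], [0.08, 0.345, 0, 0, 0, 0, 0.02]],
  ],
)

```text
t: 11.65
eef_pos: [0.469, -0.0114, 0.213]
ee_rot: [-3.137, -0.001, -0.256]
force: [1.0, -0.2, -1.2]
width: 0.0272
```

```bash
python3 - <<'E'
from h import *
print(shift([.4666,-.1475,.20],-.2565))
E
```

```text
(array([0.0322, 0.1324, 0.0124]), array([-0.26, -0.08,  0.04]))
```

Request:
jog_arm(
  motion=[
    [[0.011, 0.045, 0.003, 0, 0, 0, 0.02], [0.021, 0.088, 0.008, 0, 0, 0, 0.02], [0.029, 0.12, 0.012, -0.2, 0, 0, 0.02], [0.0322, 0.1324, 0.0124, -0.26, -0.08, 0, 0.02], [0.0322, 0.1324, 0.0124, -0.26, -0.08, 0, 0.02], [0.0322, 0.1324, 0.0124, -0.26, -0.08, 0, 0.02]],
  ],
)

```text
t: 12.25
eef_pos: [0.4664, -0.1473, 0.1995]
ee_rot: [-3.142, 0.001, -0.257]
force: [-0.7, -0.2, -0.4]
width: 0.0279
```

```bash
python3 - <<'E'
from h import *
print(shift([.4666,-.1475,.0835],-.2565))
E
```

```text
(array([0.0004, 0.0002, 0.116 ]), array([-0.  ,  0.06, -0.01]))
```

Request:
jog_arm(
  motion=[
    [[0, 0, 0.03, 0, 0, 0, 0.02], [0, 0, 0.06, 0, 0, 0, 0.02], [0, 0, 0.085, 0, 0, 0, 0.02], [0, 0, 0.1, 0, 0, 0, 0.02], [0, 0, 0.109, 0, 0, 0, 0.02], [0, 0, 0.114, 0, 0, 0, 0.02], [0, 0, 0.116, 0, 0, 0, 0.02], [0, 0, 0.116, 0, 0, 0, 0.02]],
  ],
)

```text
t: 13.05
eef_pos: [0.4667, -0.147, 0.084]
ee_rot: [-3.141, 0.0, -0.256]
force: [-0.2, -0.5, -0.7]
width: 0.0276
```

Request:
jog_arm(
  motion=[
    [[0, 0, 0.001, 0, 0, 0, 0.02], [0, 0, 0.002, 0, 0, 0, 0.02], [0, 0, 0.002, 0, 0, 0, 0.02]],
  ],
)

```text
t: 13.35
eef_pos: [0.4671, -0.147, 0.0824]
ee_rot: [-3.141, -0.001, -0.256]
force: [0.1, 1.5, 0.4]
width: 0.0276
```

Request:
jog_arm(
  motion=[
    [[0, 0, 0.001, 0, 0, 0, 0.02], [0, 0, 0.0015, 0, 0, 0, 0.02]],
  ],
)

```text
t: 13.55
eef_pos: [0.4678, -0.1472, 0.0823]
ee_rot: [-3.141, -0.002, -0.255]
force: [-4.0, 1.5, 17.7]
width: 0.0275
```

Request:
jog_arm(
  motion=[
    [[0, 0, -0.0005, 0, 0, 0, 0.02], [0, 0, -0.0005, 0, 0, 0, 0.05], [0, 0, -0.0005, 0, 0, 0, 0.055], [0, 0, -0.0005, 0, 0, 0, 0.055], [0, 0, -0.02, 0, 0, 0, 0.055], [0, 0, -0.06, 0, 0, 0, 0.055], [0, 0, -0.1, 0, 0, 0, 0.055], [0, 0, -0.14, 0, 0, 0, 0.055]],
  ],
)

```text
t: 14.35
eef_pos: [0.467, -0.1472, 0.2236]
ee_rot: [-3.141, -0.002, -0.256]
force: [0.6, -0.1, 0.5]
width: 0.0544
```

```bash
python3 - <<'E'
from h import *
s=arm.get_state();T=T_tool(s); f=optics.grab_frame("wrist"); cv2.imwrite("pics/w7.png",f[:,:,::-1])
print(T[:3,3],s['width'],wrist_proj([.4666,-.1475,.089],T))
print(shift([.4690,.1315,.22],.49))
E
```

```text
[ 0.46704064 -0.14724232  0.22362353] 0.05439838878508623 [307.79301242 198.69059369]
(array([-0.0717, -0.2701,  0.0101]), array([  0.2 ,  -0.66, -42.64]))
```

View pics/w7.png

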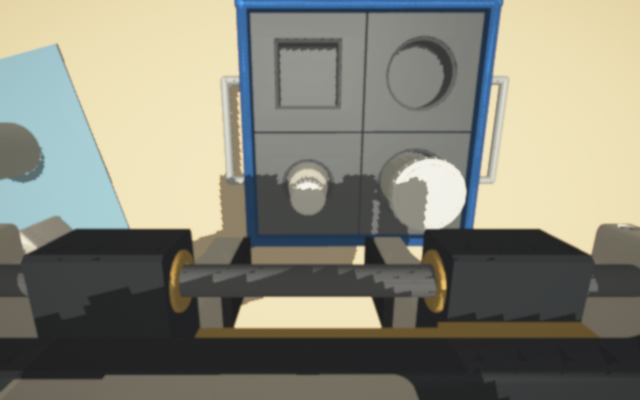

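The small bottle is seated (cap ~(308,198), predicted (308,199)). Next is the square bottle, with a turn to about 28° yaw.

Request:
jog_arm(
  motion=[
    [[-0.009, -0.034, 0.001, 0, 0, -6, 0.055], [-0.02, -0.075, 0.003, 0, 0, -12, 0.055], [-0.03, -0.115, 0.005, 0, 0, -18, 0.06], [-0.041, -0.155, 0.006, 0, 0, -24, 0.06], [-0.052, -0.195, 0.008, 0, 0, -30, 0.06], [-0.062, -0.235, 0.01, 0, 0, -36, 0.06], [-0.07, -0.262, 0.01, 0, 0, -42, 0.06], [-0.0717, -0.2701, 0.0101, 0.2, -0.6, -42.6, 0.06]],
  ],
)

```text
t: 15.2
eef_pos: [0.4686, 0.134, 0.2196]
ee_rot: [3.141, -0.001, 0.496]
force: [0.1, -0.6, -0.5]
width: 0.06
```

Request:
jog_arm(
  motion=[
    [[0, 0, 0, 0, 0, 0, 0.06], [0, 0, 0, 0, 0, 0, 0.06]],
  ],
)

```text
t: 15.4
eef_pos: [0.4685, 0.1336, 0.2192]
ee_rot: [3.141, 0.0, 0.495]
force: [0.3, -0.5, -0.3]
width: 0.0598
```

```bash
python3 - <<'E'
from h import *
s=arm.get_state();T=T_tool(s); f=optics.grab_frame("wrist"); cv2.imwrite("pics/w8.png",f[:,:,::-1])
print(T[:3,3],s['ee_rot'],wrist_proj([.4690,.1315,.096],T))
print(shift([.4690,.1315,.087],.49))
E
```

```text
[0.46848389 0.13364282 0.21915434] [3.14135066e+00 7.95377178e-06 4.94573385e-01] [310.19691771 202.4774441 ]
(array([-0.0004,  0.0017,  0.1323]), array([ 0.02, -0.01,  0.23]))
```

View pics/w8.png

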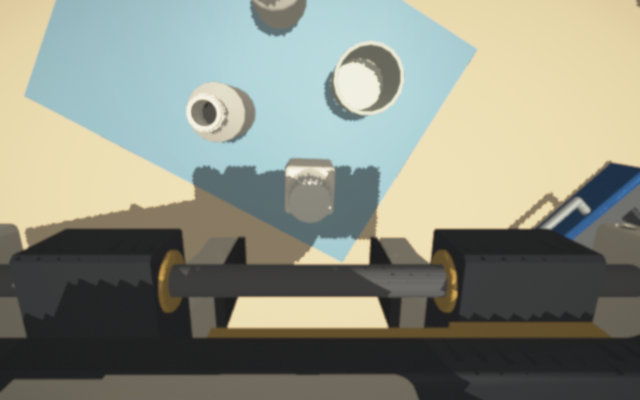

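The square bottle's sides line up with the tool, and its cap is at (310,201) against a predicted (310,202). I'll descend.

Request:
jog_arm(
  motion=[
    [[0, 0.001, 0.04, 0, 0, 0, 0.06], [0, 0.0017, 0.075, 0, 0, 0, 0.06], [0, 0.0017, 0.11, 0, 0, 0.2, 0.06], [0, 0.0017, 0.1335, 0, 0, 0.2, 0.06], [0, 0.0017, 0.1335, 0, 0, 0.2, 0.06], [0, 0.0017, 0.1335, 0, 0, 0.2, 0.03], [0, 0.0017, 0.1335, 0, 0, 0.2, 0.025], [0, 0.0017, 0.1335, 0, 0, 0.2, 0.025]],
  ],
  newtons=18,
)

```text
t: 16.25
eef_pos: [0.4702, 0.1321, 0.0873]
ee_rot: [-3.142, -0.003, 0.49]
force: [-0.5, -0.4, -0.1]
width: 0.0413
```

Request:
jog_arm(
  motion=[
    [[0, 0, 0, 0, 0, 0, 0.025], [0, 0, 0, 0, 0, 0, 0.025], [0, 0, 0, 0, 0, 0, 0.025], [0, 0, 0, 0, 0, 0, 0.025]],
  ],
  newtons=18,
)

```text
t: 16.65
eef_pos: [0.4706, 0.1325, 0.0881]
ee_rot: [-3.142, -0.004, 0.491]
force: [-2.5, 0.0, 7.1]
width: 0.0336
```

Request:
jog_arm(
  motion=[
    [[0, 0, -0.01, 0, 0, 0, 0.025], [0, 0, -0.03, 0, 0, 0, 0.025], [0, 0, -0.06, 0, 0, 0, 0.025], [0, 0, -0.09, 0, 0, 0, 0.025], [0, 0, -0.12, 0, 0, 0, 0.025], [0, 0, -0.14, 0, 0, 0, 0.025], [0, 0, -0.14, 0, 0, 0, 0.025]],
  ],
  newtons=25,
)

```text
t: 17.35
eef_pos: [0.4714, 0.1329, 0.2318]
ee_rot: [-3.141, -0.01, 0.491]
force: [-0.0, -0.3, -1.5]
width: 0.0334
```

```bash
python3 - <<'E'
from h import *
f=optics.grab_frame("side"); cv2.imwrite("pics/s9.png",cv2.resize(f[60:240,150:400,::-1],None,fx=3,fy=3))
print(shift([.5634,-.1728,.225],-.2565))
E
```

```text
(array([-0.062 ,  0.3131,  0.0041]), array([-0.2 , -0.4 , 42.81]))
```

View pics/s9.png

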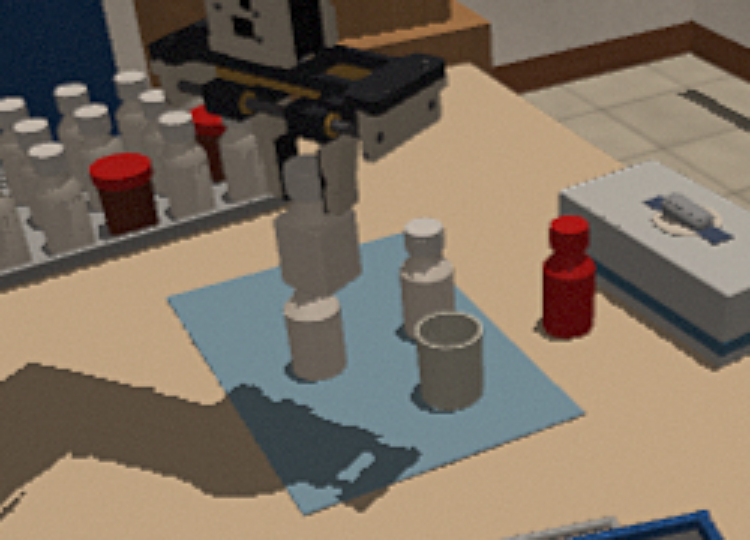

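The square bottle is held upright and the open ones are untouched. I'll move it to the square well and turn it back.

Request:
jog_arm(
  motion=[
    [[-0.006, 0.03, 0, 0, 0, 5, 0.025], [-0.014, 0.07, 0, 0, 0, 11, 0.025], [-0.022, 0.113, 0, 0, 0, 17, 0.025], [-0.031, 0.157, 0, 0, 0, 23, 0.025], [-0.04, 0.2, 0, 0, 0, 29, 0.025], [-0.048, 0.243, 0, 0, 0, 35, 0.025], [-0.056, 0.285, 0.002, 0, 0, 40, 0.025], [-0.061, 0.31, 0.004, 0, 0, 42.8, 0.025]],
  ],
)

```text
t: 18.2
eef_pos: [0.5625, -0.1722, 0.2236]
ee_rot: [-3.137, -0.003, -0.261]
force: [0.2, 1.0, -2.0]
width: 0.0336
```

```bash
python3 - <<'E'
from h import *
print(shift([.5634,-.1728,.19],-.2565))
E
```

```text
(array([0.001 , 0.0005, 0.0336]), array([-0.29, -0.15, -0.28]))
```

Request:
jog_arm(
  motion=[
    [[0.001, 0, 0.02, -0.3, -0.15, -0.3, 0.025], [0.001, 0.0005, 0.0336, -0.3, -0.15, -0.3, 0.025], [0.001, 0.0005, 0.0336, -0.3, -0.15, -0.3, 0.025], [0.001, 0.0005, 0.0336, -0.3, -0.15, -0.3, 0.025]],
  ],
)

```text
t: 18.6
eef_pos: [0.5631, -0.1723, 0.1897]
ee_rot: [3.141, 0.001, -0.255]
force: [-0.2, -0.0, -1.4]
width: 0.0337
```

```bash
python3 - <<'E'
from h import *
print(shift([.5634,-.1728,.098],-.2565))
f=optics.grab_frame("side"); cv2.imwrite("pics/s10.png",cv2.resize(f[130:370,250:460,::-1],None,fx=2.5,fy=2.5))
E
```

```text
(array([0.0005, 0.0003, 0.0917]), array([0.04, 0.07, 0.08]))
```

View pics/s10.png

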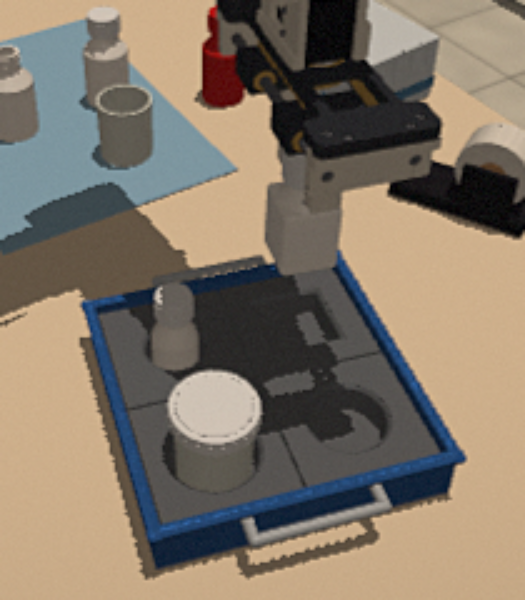

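The bottle is square to the carrier above its well, and the pot and small bottle are seated. I'll lower it.

Request:
jog_arm(
  motion=[
    [[0.0005, 0, 0.03, 0, 0, 0, 0.025], [0.0005, 0, 0.055, 0, 0, 0, 0.025], [0.0005, 0, 0.07, 0, 0, 0, 0.025], [0.0005, 0, 0.081, 0, 0, 0, 0.025], [0.0005, 0, 0.088, 0, 0, 0, 0.025], [0.0005, 0, 0.0915, 0, 0, 0, 0.025], [0.0005, 0, 0.0915, 0, 0, 0, 0.025], [0.0005, 0, 0.0925, 0, 0, 0, 0.025]],
  ],
)

```text
t: 19.45
eef_pos: [0.5647, -0.1724, 0.0988]
ee_rot: [3.141, -0.002, -0.255]
force: [0.5, -0.5, -1.5]
width: 0.0333
```

Request:
jog_arm(
  motion=[
    [[0, 0, 0.0008, 0, 0, 0, 0.025], [0, 0, 0.0015, 0, 0, 0, 0.025]],
  ],
)

```text
t: 19.65
eef_pos: [0.5651, -0.1725, 0.0978]
ee_rot: [-3.141, -0.003, -0.255]
force: [-0.2, 0.3, -0.8]
width: 0.0332
```

Request:
jog_arm(
  motion=[
    [[-0.001, 0, 0.001, 0, 0, 0, 0.025], [-0.001, 0, 0.0018, 0, 0, 0, 0.025], [-0.001, 0, 0.0018, 0, 0, 0, 0.025]],
  ],
)

```text
t: 19.95
eef_pos: [0.5647, -0.1723, 0.0972]
ee_rot: [-3.142, -0.004, -0.254]
force: [-1.1, 0.2, 7.5]
width: 0.0327
```

Request:
jog_arm(
  motion=[
    [[0, 0, 0, 0, 0, 0, 0.025], [0, 0, 0, 0, 0, 0, 0.055], [0, 0, 0, 0, 0, 0, 0.06], [0, 0, 0, 0, 0, 0, 0.06], [0, 0, -0.02, 0, 0, 0, 0.06], [0, 0, -0.06, 0, 0, 0, 0.06], [0, 0, -0.1, 0, 0, 0, 0.06], [0, 0, -0.14, 0, 0, 0, 0.06]],
  ],
)

```text
t: 20.75
eef_pos: [0.5638, -0.1722, 0.2385]
ee_rot: [3.141, -0.004, -0.254]
force: [1.6, 0.6, 0.1]
width: 0.06
```

```bash
python3 - <<'E'
from h import *
s=arm.get_state();T=T_tool(s); f=optics.grab_frame("wrist"); cv2.imwrite("pics/w11.png",f[:,:,::-1])
print(T[:3,3],s['width'],wrist_proj([.5634,-.1728,.105],T))
print(shift([.6018,.2324,.23],-.2565))
E
```

```text
[ 0.5638213  -0.17223002  0.23851822] 0.05998818758256106 [308.10876203 199.24849468]
(array([-0.0679, -0.4014,  0.0154]), array([-0.  , -0.81,  0.2 ]))
```

View pics/w11.png

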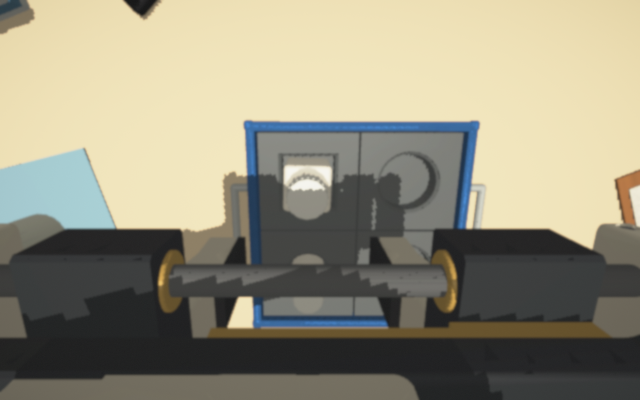

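The square bottle is seated and square in its well (cap ~(307,198)). The large bottle is last.

Request:
jog_arm(
  motion=[
    [[-0.006, -0.035, 0.002, 0, -0.3, 0, 0.06], [-0.014, -0.08, 0.004, 0, -0.6, 0, 0.06], [-0.021, -0.125, 0.006, 0, -0.8, 0, 0.06], [-0.029, -0.17, 0.008, 0, -0.8, 0, 0.06], [-0.036, -0.215, 0.01, 0, -0.8, 0, 0.06], [-0.044, -0.26, 0.012, 0, -0.8, 0, 0.06], [-0.052, -0.305, 0.014, 0, -0.8, 0, 0.06], [-0.059, -0.35, 0.015, 0, -0.8, 0, 0.06]],
  ],
)

```text
t: 21.6
eef_pos: [0.5972, 0.1824, 0.2301]
ee_rot: [3.142, -0.0, -0.253]
force: [0.5, -0.8, -0.4]
width: 0.0599
```

```bash
python3 - <<'E'
from h import *
print(shift([.6018,.2324,.23],-.2565))
E
```

```text
(array([-0.0081, -0.0496,  0.0001]), array([ 0.  , -0.  ,  0.21]))
```

Request:
jog_arm(
  motion=[
    [[-0.006, -0.04, 0, 0, 0, 0, 0.06], [-0.0081, -0.0496, 0, 0, 0, 0.2, 0.06], [-0.0081, -0.0496, 0, 0, 0, 0.2, 0.06], [-0.0081, -0.0496, 0, 0, 0, 0.2, 0.06]],
  ],
)

```text
t: 22.0
eef_pos: [0.6016, 0.232, 0.2297]
ee_rot: [3.141, 0.0, -0.256]
force: [0.2, -0.2, 0.7]
width: 0.06
```

```bash
python3 - <<'E'
from h import *
s=arm.get_state();T=T_tool(s); f=optics.grab_frame("wrist"); cv2.imwrite("pics/w12.png",f[:,:,::-1])
print(T[:3,3],s['width'],wrist_proj([.6018,.2324,.107],T))
print(shift([.6018,.2324,.098],-.2565))
E
```

```text
[0.60157352 0.23200292 0.22969236] 0.05998188770453432 [306.60428262 201.58842607]
(array([-0.    , -0.001 ,  0.1319]), array([ 0.03,  0.01, -0.02]))
```

View pics/w12.png

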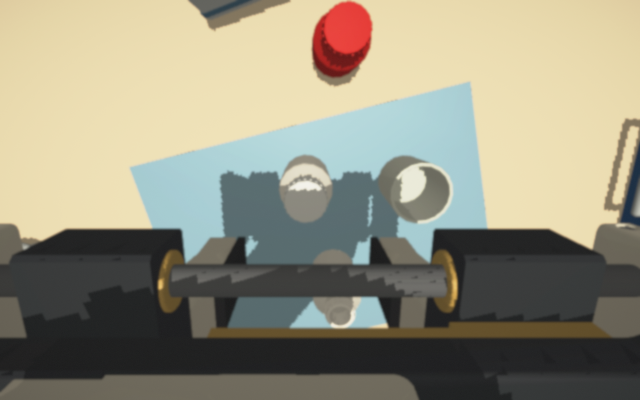

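The large cap is centred at about (306,200), as predicted. I'll descend and grip.

Request:
jog_arm(
  motion=[
    [[0, -0.001, 0.04, 0, 0, 0, 0.06], [0, -0.001, 0.075, 0, 0, 0, 0.06], [0, -0.001, 0.11, 0, 0, 0, 0.06], [0, -0.001, 0.133, 0, 0, 0, 0.06], [0, -0.001, 0.133, 0, 0, 0, 0.06], [0, -0.001, 0.133, 0, 0, 0, 0.03], [0, -0.001, 0.133, 0, 0, 0, 0.025], [0, -0.001, 0.133, 0, 0, 0, 0.025]],
  ],
  newtons=20,
)

```text
t: 22.85
eef_pos: [0.6028, 0.2327, 0.0989]
ee_rot: [-3.14, -0.002, -0.257]
force: [0.7, 0.7, 0.0]
width: 0.0414
```

Request:
jog_arm(
  motion=[
    [[0, 0, 0, 0, 0, 0, 0.025], [0, 0, 0, 0, 0, 0, 0.025], [0, 0, 0, 0, 0, 0, 0.025], [0, 0, 0, 0, 0, 0, 0.025]],
  ],
  newtons=20,
)

```text
t: 23.25
eef_pos: [0.6033, 0.2331, 0.0999]
ee_rot: [-3.139, -0.003, -0.256]
force: [-1.0, -0.3, 5.8]
width: 0.0334
```

Request:
jog_arm(
  motion=[
    [[0, 0, -0.01, 0, 0, 0, 0.025], [0, 0, -0.03, 0, 0, 0, 0.025], [0, 0, -0.06, 0, 0, 0, 0.025], [0, 0, -0.09, 0, 0, 0, 0.025], [0, 0, -0.12, 0, 0, 0, 0.025], [0, 0, -0.15, 0, 0, 0, 0.025], [0, 0, -0.155, 0, 0, 0, 0.025]],
  ],
  newtons=25,
)

```text
t: 23.95
eef_pos: [0.6041, 0.2334, 0.2597]
ee_rot: [-3.135, -0.008, -0.256]
force: [0.7, 0.4, -1.8]
width: 0.0333
```

```bash
python3 - <<'E'
from h import *
f=optics.grab_frame("side"); cv2.imwrite("pics/s13.png",cv2.resize(f[60:240,150:400,::-1],None,fx=3,fy=3))
print(shift([.538,-.2696,.255],-.2565))
E
```

```text
(array([0.064 , 0.5031, 0.0006]), array([-0.36, -0.36,  0.02]))
```

View pics/s13.png

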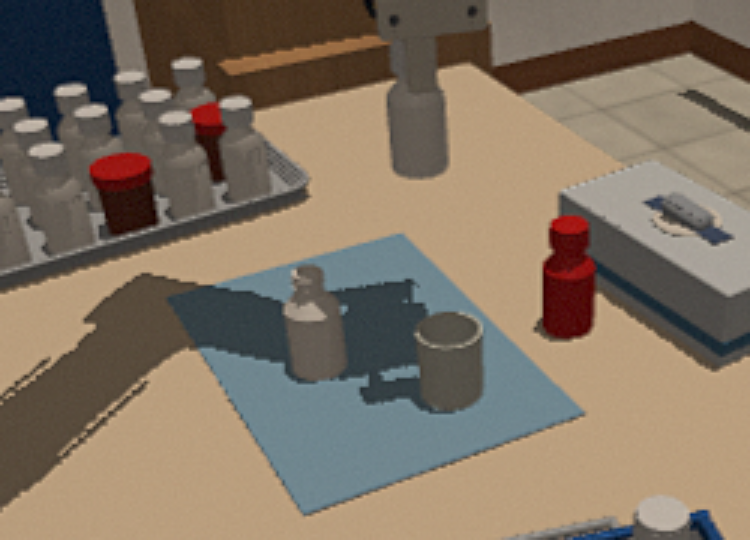

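The large bottle is held upright, and the open bottle and open pot haven't moved. I'll carry it across.

Request:
jog_arm(
  motion=[
    [[0.004, 0.03, 0, 0, 0, 0, 0.025], [0.009, 0.075, 0, 0, 0, 0, 0.025], [0.015, 0.12, 0, 0, 0, 0, 0.025], [0.021, 0.165, 0, 0, 0, 0, 0.025], [0.027, 0.21, 0, 0, 0, 0, 0.025], [0.032, 0.255, 0, 0, 0, 0, 0.025], [0.038, 0.3, 0, 0, 0, 0, 0.025], [0.044, 0.345, 0, 0, 0, 0, 0.025]],
  ],
)

```text
t: 24.8
eef_pos: [0.5573, -0.1132, 0.2553]
ee_rot: [-3.136, -0.004, -0.256]
force: [0.2, 0.2, -1.4]
width: 0.0332
```

```bash
python3 - <<'E'
from h import *
print(shift([.538,-.2696,.245],-.2565))
E
```

```text
(array([0.0209, 0.1563, 0.0094]), array([-0.35, -0.24,  0.02]))
```

Request:
jog_arm(
  motion=[
    [[0.006, 0.045, 0.001, 0, 0, 0, 0.025], [0.012, 0.09, 0.003, 0, 0, 0, 0.025], [0.017, 0.13, 0.006, -0.2, 0, 0, 0.025], [0.0205, 0.152, 0.009, -0.3, -0.2, 0, 0.025], [0.0209, 0.1563, 0.0094, -0.35, -0.24, 0, 0.025], [0.0209, 0.1563, 0.0094, -0.35, -0.24, 0, 0.025], [0.0209, 0.1563, 0.0094, -0.35, -0.24, 0, 0.025]],
  ],
)

```text
t: 25.5
eef_pos: [0.5379, -0.2689, 0.2445]
ee_rot: [-3.141, 0.001, -0.256]
force: [-0.3, 0.4, -1.8]
width: 0.0332
```

```bash
python3 - <<'E'
from h import *
print(shift([.538,-.2696,.110],-.2565))
E
```

```text
(array([0.0004, 0.0007, 0.1345]), array([-0.01,  0.05,  0.03]))
```

Request:
jog_arm(
  motion=[
    [[0, 0.0007, 0.035, 0, 0, 0, 0.025], [0, 0.0007, 0.07, 0, 0, 0, 0.025], [0, 0.0007, 0.095, 0, 0, 0, 0.025], [0, 0.0007, 0.112, 0, 0, 0, 0.025], [0, 0.0007, 0.124, 0, 0, 0, 0.025], [0, 0.0007, 0.131, 0, 0, 0, 0.025], [0, 0.0007, 0.1345, 0, 0, 0, 0.025], [0, 0.0007, 0.1345, 0, 0, 0, 0.025]],
  ],
)

```text
t: 26.3
eef_pos: [0.5379, -0.2693, 0.1103]
ee_rot: [-3.141, 0.001, -0.256]
force: [0.2, -0.4, -1.2]
width: 0.0334
```

Request:
jog_arm(
  motion=[
    [[0, 0, 0.001, 0, 0, 0, 0.025], [0, 0, 0.0018, 0, 0, 0, 0.025], [0, 0, 0.0018, 0, 0, 0, 0.025]],
  ],
)

```text
t: 26.6
eef_pos: [0.5381, -0.2694, 0.109]
ee_rot: [-3.141, -0.0, -0.256]
force: [0.1, 0.9, -0.5]
width: 0.0334
```

Request:
jog_arm(
  motion=[
    [[0, 0, 0.001, 0, 0, 0, 0.025], [0, 0, 0.0014, 0, 0, 0, 0.025]],
  ],
)

```text
t: 26.8
eef_pos: [0.5388, -0.2696, 0.109]
ee_rot: [-3.142, -0.002, -0.255]
force: [-2.7, 1.7, 9.4]
width: 0.0333
```

Request:
jog_arm(
  motion=[
    [[0, 0, 0, 0, 0, 0, 0.025], [0, 0, 0, 0, 0, 0, 0.055], [0, 0, 0, 0, 0, 0, 0.06], [0, 0, 0, 0, 0, 0, 0.06], [0, 0, -0.02, 0, 0, 0, 0.06], [0, 0, -0.06, 0, 0, 0, 0.06], [0, 0, -0.1, 0, 0, 0, 0.06], [0, 0, -0.14, 0, 0, 0, 0.06]],
  ],
)

```text
t: 27.6
eef_pos: [0.5382, -0.2696, 0.2504]
ee_rot: [3.141, -0.002, -0.255]
force: [0.6, -0.4, -0.0]
width: 0.0596
```

Request:
jog_arm(
  motion=[
    [[-0.02, -0.04, -0.02, 0, 0, 0, 0.06], [-0.03, -0.08, -0.03, 0, 0, 0, 0.06], [-0.04, -0.12, -0.03, 0, 0, 0, 0.06], [-0.04, -0.16, -0.03, 0, 0, 0, 0.06], [-0.04, -0.2, -0.03, 0, 0, 0, 0.06], [-0.04, -0.24, -0.03, 0, 0, 0, 0.06], [-0.04, -0.28, -0.03, 0, 0, 0, 0.06], [-0.04, -0.28, -0.03, 0, 0, 0, 0.06]],
  ],
)

```text
t: 28.4
eef_pos: [0.571, 0.0152, 0.2798]
ee_rot: [-3.141, -0.002, -0.252]
force: [-1.0, -0.8, 0.8]
width: 0.0602
```

```bash
python3 - <<'E'
from h import *
print(arm.get_state()['eef_pos'])
W={'pot':(.4412,-.2442,.081),'small':(.4666,-.1475,.089),'square':(.5634,-.1728,.105),'large':(.538,-.2696,.116)}
for n,(x,y,w,h,k) in {"top":(345,165,120,112,5),"side":(220,130,250,230,2.5)}.items():
    f=optics.grab_frame(n); c=cv2.resize(f[y:y+h,x:x+w,::-1],None,fx=k,fy=k,interpolation=cv2.INTER_CUBIC)
    c=cv2.convertScaleAbs(c,alpha=1.4)
    for v in W.values():
        p=(proj(n,v)-[x,y]+.5)*k; cv2.drawMarker(c,(int(p[0]),int(p[1])),(0,0,255),0,10,1)
    cv2.imwrite(f"pics/end_{n}.png",c)
E
```

```text
[0.57102491 0.01523336 0.27984388]
```

View pics/end_top.png

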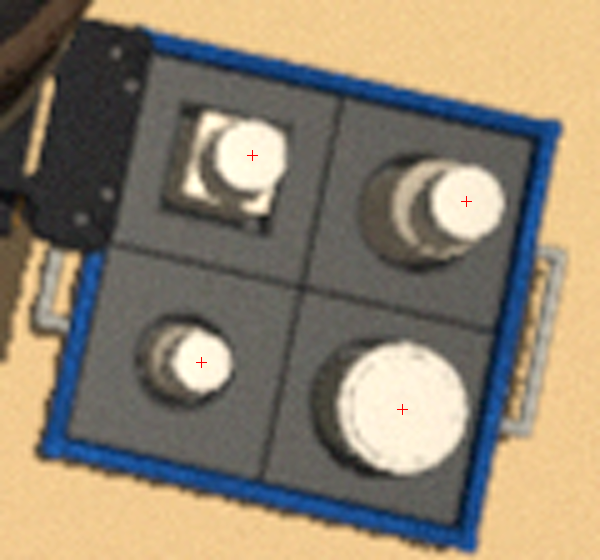

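View pics/end_side.png

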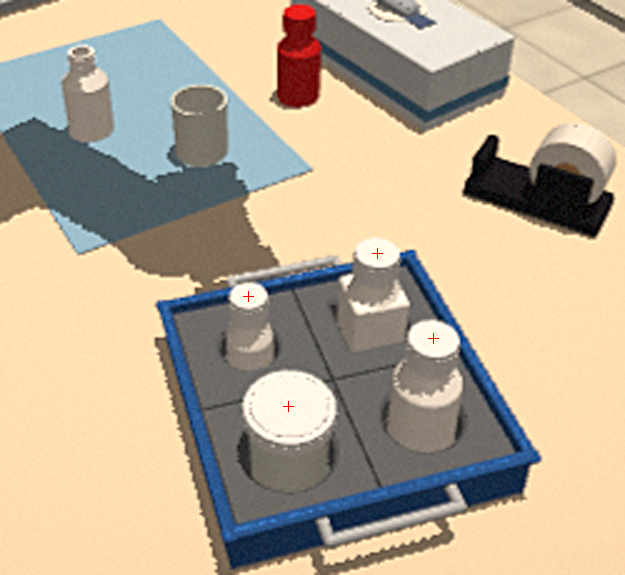

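All four cap centres fall on the predicted seated positions in both views (within about 1 px). The open bottle and open pot are upright in place and the gripper is clear.

```bash
python3 -c "
from station import arm
print(arm.job_done())"
```

```text
the job is handed in; nothing more can be done
None
```

All four closed containers are in the blue carrier, each in the well made for it. I placed the pot first, then the small, square and large bottles. I gripped each by its cap or lid, lowered it until it touched the well floor, then released it. The square bottle was turned about 43° so its sides match its well.

- **Seating:** in the last top and side pictures, all four caps sat on the positions expected for fully seated containers, within about 1–2 mm, and all stood upright.
- **Floor contact:** the gripper met the floor at the expected heights. The contact force peaked at about 19 N.
- **Left alone:** the open bottle, open pot and red look-alike stood where they started, judged by eye in the pictures.
- **State at hand-in:** the gripper was empty and clear of everything at about 28.5 s.

No check failed or disagreed. The arm drifted up to 2 mm while placing, most for the pot and the square bottle, well inside the 8 mm limit. The hand-in gave no verdict.

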